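Hold a piece of frame moulding in the drilling fixture

ROBOT

A 6-joint arm with a two-finger parallel gripper is mounted at the origin on the work surface. World frame = base frame: x ahead of the robot, y to its left, z up, the work surface at z = 0. Lengths are in m, angles in rad, forces in N, time in s.
With the tool pointing down it reaches from about 0.35 to 0.775 m from the base axis. Payload 5.5 kg.
Tool frame: the origin (TCP) lies midway between the tips of the shut fingers; the grasp point (between the pads) lies env.grasp_offset behind it (env.grasp_offset is the distance from the TCP to the grasp point, in m); z points along the fingers, y is the line along which they close (so a half turn about z gives the same grasp; the last joint's range is limited). The gripper opens to 85 mm and grips with 20 to 120 N. Pads are 22 mm wide; open, the fingers measure 114 mm over their backs; the gripper's body (76 mm by 85 mm) begins 54 mm behind the grasp point. The pads swing forward as they close: fully open they stand 13 mm farther back than shut.
Start: joints at [-1.408, 0.313, 0.046, 1.304, 0, 1.431], TCP at [0.171, -0.549, 0.231] pointing down, gripper open.
Joint ranges: [-2.76, 2.76], [-0.86, 1.69], [-1.03, 1.26], [-2.2, 2.34], [-1.47, 1.5], [-3.14, 3.14]. Speed limits (rad/s): [2.57, 2.57, 3.14, 3.14, 3.14, 3.14].

INTERFACE

Orientations are given as a unit quaternion [w, x, y, z].
In Python, from workcell import monitor, viewer, order, env gives the robot as it stands.
- The arm moves only by the tool carry_out, never from a script. Its argument "plan" is a list that holds one entry, the list of rows, each a list of 7 numbers: the turn, a rotation vector about the world's x, y, z in rad, then the shift along the world's x, y, z in mm, then the finger opening in mm, from 0 to 85.4. A call has 1 to 20 rows; each row is the pose to reach, as a shift and turn from the pose commanded when the call began; what a row does not reach only later rows make up. A row lasts 1/10 s, in which the tool goes at most 50 mm and 8.59 degrees, less where a joint would pass 70% of its speed; a pose out of reach is approached as far as the arm can. A call with a gripper value outside its range is refused whole. The fingers move at their own pace and stop on an object; "squeeze" is the grip in N (left out, the last holds). Time passes only in rows, so rows that repeat a pose let the fingers close. It gives the time, the measured TCP pose, the force, the opening and the grip force at its end, in the units of the state.
- monitor.get_state(): the state, without advancing time (a new reading comes with each control period).
- viewer.read_camera(name): name is "side" or "top" or "wrist"; returns the picture (480x640x3 uint8, red, green, blue); there is no depth.
- viewer.calibration(name): a dict with "K" (3x3 intrinsics, pixels), "eye" and "rotation" of the camera in the world. Camera axes: x right, y down, z forward; pixel columns grow to the right and rows downward; lengths in m; the calibration is good to about 2 mm. A picture is of the moment at which its call begins: read the wrist's pose just before it. calibration takes no time and is no camera call; for the wrist camera it gives the pose at the moment of the call.
- order.hand_in(): hands the job in; it is judged then, once.
The state is a dict: "clock": time; "joint_pos": joint angles; "qvel": joint speeds; "tau": joint torques, N m; "tcp_pos": TCP position; "orientation": TCP orientation; "wrist_force": force on the tool from outside, world axes, zero at the start; "ft_torque": the same for the moment, N m; "finger_gap": finger opening in m; "grip_force": force on a finger pad.
Only numpy, scipy, OpenCV 4.12 (cv2) and the standard library are available. Lean on these libraries where they do the work, as an engineer would, in place of code of your own. Each camera call takes 0.05 s, during which the arm holds its last target. There are 200 camera calls.

TASK

Get the short piece of picture-frame moulding ready for drilling: lay it flat, right way up, between the corner blocks of the wooden holding fixture, first swinging the fixture's hold-down arm up out of the way if it is not already. Then swing the arm down over the moulding until it rests fully home in its forked catch, let go, and leave the other things on the bench where they are.

Things in the scene. Friction and masses are not known exactly. Their poses are not given: they have to be found in the camera images.
- moulding_mid (a point): Centre, half-way up, of the loose dark wooden moulding: 100 mm long (its y axis), 40 wide (x), 24 high (z). The lower 18 mm have flat sides 40 mm apart; the top 6 mm is a step 28 mm wide. It starts right way up on the bench, centre 12 mm above it. About 60 g. Either end may go first in the fixture.
- nest (a point): Nest centre, on the top of the fixture's board, 15 mm above the bench; axes: y along the fixture from hinge to catch, x across, z up. Four corner blocks, 12 mm high, enclose 46 mm (x) by 106 mm (y): the moulding lies in it lengthwise along y, 3 mm play each side. Sides are open for fingers between y = -40 and +40 mm. Blocks' outer faces: x = +-32, y = +-61 mm.
- fixture: The fixture, fixed to the bench on either side of the robot at varying place and yaw; origin on the bench under the nest centre, axes as the nest's. Its wooden board is 15 mm thick, 100 mm (x) by 200 mm (y from -110 to +90 mm).
- catch (a point): Centre of the forked steel catch's floor, 74 mm along y from the nest centre, 56 mm above the bench. The fork is 14 mm long (y), 40 mm wide over all, with a 26 mm gap between two cheeks whose tops are 78 mm above the bench. The closed arm lies on this floor between the cheeks.
- bar_hinge (a point): Hinge axis of the hold-down arm, 85 mm from the nest centre along the fixture's -y, 62 mm above the bench; it turns about the fixture's x. Its steel cheeks are 36 mm wide over all (x), 22 mm long (y), tops 73 mm above the bench.
- bar_grip (a point): Centre of the black grip at the arm's free end, 205 mm from the hinge axis; axes of the arm (y away from the hinge). Grip: 18 mm wide (x, flat sides), 16 thick, 46 long (y). The arm is an aluminium bar 20 wide, 12 thick; a rubber foot under it meets the moulding's top when closed. Closed, the arm is level, the grip 62 mm above the bench, beyond the board's edge and 16 mm clear of the catch.
- hold_arm (a joint): Angle of the hold-down arm, rad: 0 closed, level in the catch; pi/2 upright; 1.9 fully open, leaning away from the nest. Starts anywhere from closed to nearly fully open. The hinge is stiff: the arm stays where it is left and does not fall or snap shut. About 4 N at the grip raises it from level, 1 to 3 N lowers it. Its end stands up to 290 mm above the bench.
- paint_bottle: blue paint bottle, 48 mm across, 120 mm tall; origin at the centre of its underside. A bystander.
- paint_jar: squat brownish paint jar, 60 mm across, 75 mm tall; origin at the centre of its underside. A bystander.
- screwdriver: screwdriver lying flat beyond the work, roughly along world y. A bystander.
- tape: roll of pale tape lying flat, 72 mm across, 22 mm tall; origin at the centre of its underside. A bystander.
Things that resemble listed ones, but are neither listed nor needed, are in the scene too. What is meant by the part that bears moulding_mid is not turquoise, and is the larger of those in its own colour.

How it is judged:
On the way:
1. the moulding lies in the nest while the arm is still raised (x of moulding_mid in the frame of nest between -0.006 and 0.006 m and y of moulding_mid in the frame of nest between -0.006 and 0.006 m and z of moulding_mid in the frame of nest between 0.008 and 0.016 m and angle between moulding_mid's own z axis and vertical below 0.08 rad and angle between the y axis of moulding_mid and the y axis of nest, either way round below 0.12 rad and value of joint hold_arm above 0.4 rad), for 0.2 s.
At the end, for the whole second after the job is handed in: The moulding lies right way up in the nest (centre within 6 mm of the nest's centre in x and y, centre 8 to 16 mm above the board, tilted less than 0.08 rad, lengthwise within 0.12 rad) and the hold-down arm is closed in its catch (angle under 0.05 rad), everything at rest and released (x of moulding_mid in the frame of nest between -0.006 and 0.006 m and y of moulding_mid in the frame of nest between -0.006 and 0.006 m and z of moulding_mid in the frame of nest between 0.008 and 0.016 m and angle between moulding_mid's own z axis and vertical below 0.08 rad and angle between the y axis of moulding_mid and the y axis of nest, either way round below 0.12 rad and value of joint hold_arm below 0.05 rad and linear speed of moulding below 0.02 m/s and velocity of joint hold_arm between -0.05 and 0.05 rad/s); the robot touches nothing.
It fails at once if a bystander (bottle, jar, screwdriver or tape) is moved more than 40 mm (distance of any of paint_bottle, paint_jar, screwdriver, tape from where it was at the start of the episode above 0.04 m).
It also fails if it takes over 72 s, if anything falls off the work surface, if the arm or the gripper's body presses on something with over 40 N, if the wrist force passes 120 N, or if a joint passes its speed limit or range.

## Working session

There is one attempt and no reset: what is moved stays moved. The work goes in short steps, Python scripts to look and compute and a tool call to move; the robot and the scene stay as the last step left them, time stands still between calls to the robot, and variables do not carry over. Pictures are saved under pics/ and viewed, at most 10 in all, crops included, and the job is handed in when it is done.

Besides the shell and the picture viewer there is one more tool, called after "Call:" as name(argument=value, ...) on one line, values as JSON. carry_out: Moves the arm, as the interface text tells. Its arguments: {"type":"object","properties":{"plan":{"type":"array","items":{"type":"array","items":{"type":"array","items":{"type":"number"}}}},"squeeze":{"type":"number"}},"required":["plan"]}

```bash
mkdir -p pics; ls; python3 - <<'E'
from workcell import monitor, viewer, order, env
import cv2, numpy as np
print(env.grasp_offset, monitor.get_state())
for n in ("side","top"):
    im=viewer.read_camera(n); cv2.imwrite(f"pics/{n}0.png",im[:,:,::-1]); c=viewer.calibration(n); print(n,c)
E
```

```text
pics
0.0187 {'clock': 0.0, 'joint_pos': array([-1.40760482e+00,  3.13984472e-01,  4.49908174e-02,  1.30357933e+00,
       -5.04902434e-06,  1.43117398e+00]), 'qvel': array([-1.05077744e-04,  1.25693891e-03,  1.23012680e-04,  6.55000921e-04,
        6.30386416e-05, -9.47000684e-05]), 'tau': array([ 4.51938604e-04, -4.80630219e+01,  2.98532438e+01,  1.92910794e-02,
        1.86513034e-05, -1.16093556e-06]), 'tcp_pos': array([ 0.1713648 , -0.54835074,  0.23042276]), 'orientation': array([-8.88235928e-04,  9.88559460e-01,  1.50829056e-01, -1.29926626e-05]), 'wrist_force': array([ 0.36644169, -0.2955277 , -0.55909028]), 'ft_torque': array([ 0.02747886, -0.01142616, -0.01817162]), 'grip_force': 0.0, 'finger_gap': 0.08567525175925936}
side {'K': array([[444.69988822,   0.        , 318.23265684],
       [  0.        , 444.69988822, 244.95729733],
       [  0.        ,   0.        ,   1.        ]]), 'eye': array([-0.04003268,  0.56844925,  0.7366307 ]), 'rotation': array([ 0.17579238, -0.35354562,  0.8267014 , -0.40083329])}
top {'K': array([[594.42508935,   0.        , 325.49375165],
       [  0.        , 594.42508935, 240.31380949],
       [  0.        ,   0.        ,   1.        ]]), 'eye': array([ 0.2272185 , -0.00357916,  1.70925283]), 'rotation': array([ 0.07547224, -0.70261001,  0.70365434, -0.07425421])}
```

View pics/top0.png

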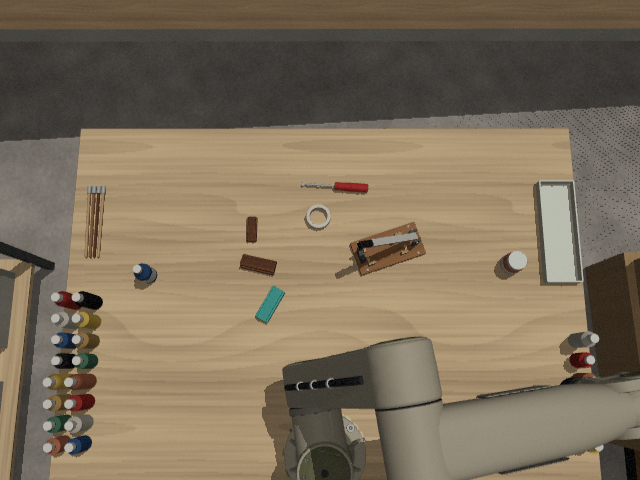

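View pics/side0.png

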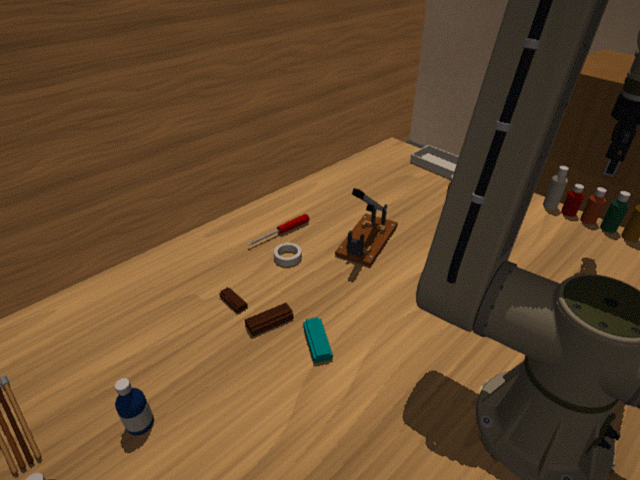

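The top view shows the moulding at (258,265), a smaller decoy at (252,229), a turquoise one at (270,304), and the fixture at (388,248). The fixture's arm is partly raised and its grip is at (365,243). The side view shows the same layout.

```bash
cat > h.py <<'E'
from workcell import monitor, viewer, order, env
import cv2, numpy as np
from scipy.spatial.transform import Rotation as R
def rot(q): return R.from_quat(q,scalar_first=True).as_matrix()
def cast(c,uv,z):
    uv=np.atleast_2d(np.array(uv,float)); d=np.c_[uv,np.ones(len(uv))]@np.linalg.inv(c["K"]).T@rot(c["rotation"]).T
    return c["eye"]+d*((z-c["eye"][2])/d[:,2])[:,None]
def proj(c,P):
    p=(np.atleast_2d(P)-c["eye"])@rot(c["rotation"])@c["K"].T
    return p[:,:2]/p[:,2:]
def tri(ca,ua,cb,ub):
    A=[];b=[]
    for c,u in((ca,ua),(cb,ub)):
        d=rot(c["rotation"])@np.linalg.inv(c["K"])@np.r_[u,1]; d/=np.linalg.norm(d); M=np.eye(3)-np.outer(d,d); A.append(M); b.append(M@c["eye"])
    s=np.linalg.lstsq(np.vstack(A),np.hstack(b),rcond=None)[0]
    return s,[float(np.linalg.norm(M@s-bb)) for M,bb in zip(A,b)]
def grab(n):
    c=viewer.calibration(n); return viewer.read_camera(n)[:,:,::-1].copy(),c
E
python3 - <<'E'
from h import *
c=viewer.calibration("top"); s=viewer.calibration("side"); w=viewer.calibration("wrist")
print("moulding",cast(c,[[258,265],[240,261],[277,268]],.02)); print("board corners",cast(c,[[350,242],[415,223],[425,253],[361,274]],.015))
print("bystanders",cast(c,[[318,217],[144,272],[515,261],[335,187]],.0))
print("side mould",cast(s,[[269,318]],.02),"tri grip",tri(c,[365,243],s,[358,193]))
st=monitor.get_state()
print(w, rot(st["orientation"]),st["tcp_pos"])
im=cv2.imread("pics/top0.png")[200:300,330:450]; im2=cv2.imread("pics/side0.png")[170:280,310:420]
cv2.imwrite("pics/crop0.png",np.hstack([cv2.resize(im,(400,333),interpolation=2),cv2.resize(im2,(333,333),interpolation=2)]))
E
```

```text
moulding [[0.51861363 0.19371091 0.02      ]
 [0.53040233 0.24593784 0.02      ]
 [0.50976988 0.13880814 0.02      ]]
board corners [[ 0.58698915 -0.07227638  0.015     ]
 [ 0.6436406  -0.26348468  0.015     ]
 [ 0.55399674 -0.28953459  0.015     ]
 [ 0.49271748 -0.10301623  0.015     ]]
bystanders [[ 0.66615108  0.02128192  0.        ]
 [ 0.50194612  0.52735793  0.        ]
 [ 0.53269064 -0.55371391  0.        ]
 [ 0.75888681 -0.02957982  0.        ]]
side mould [[0.5151388  0.19566998 0.02      ]] tri grip (array([ 0.54454267, -0.10524074,  0.19405724]), [0.0020508629785280174, 0.0020508629785281887])
{'K': array([[381.7612369 ,   0.        , 316.46809939],
       [  0.        , 381.7612369 , 242.13275651],
       [  0.        ,   0.        ,   1.        ]]), 'eye': array([ 0.2493883 , -0.52387767,  0.37293764]), 'rotation': array([ 0.12984282,  0.79508334, -0.58431326, -0.09778212])} [[ 9.54521364e-01  2.98142415e-01 -2.58118364e-04]
 [ 2.98142427e-01 -9.54519978e-01  1.64473877e-03]
 [ 2.43987252e-04 -1.64689432e-03 -9.99998614e-01]] [ 0.17138008 -0.54838446  0.23049147]
```

View pics/crop0.png

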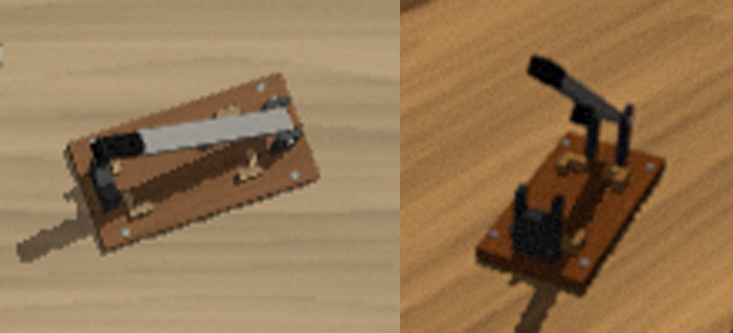

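The crop shows the hinge at the right (world -y) end and the catch at the left. The arm stands at about 0.7 rad. I'll move the wrist camera over the nest for a precise measurement.

Call:
carry_out(plan=[[[0,0,0.1,20,10,30,85],[0,0,0.2,50,30,60,85],[0,0,0.33,90,60,90,85],[0,0,0.46,130,90,120,85],[0,0,0.6,170,120,120,85],[0,0,0.74,210,150,120,85],[0,0,0.88,250,180,120,85],[0,0,1.02,290,205,120,85],[0,0,1.16,330,230,120,85],[0,0,1.3,360,255,120,85],[0,0,1.43,390,275,120,85],[0,0,1.53,410,292,120,85],[0,0,1.57,420,300,120,85],[0,0,1.57,420,300,120,85],[0,0,1.57,420,300,120,85],[0,0,1.57,420,300,120,85]]])

```text
clock: 1.7
tcp_pos: [0.5904, -0.25, 0.3515]
orientation: [0.0, 0.594, 0.805, -0.0]
wrist_force: [-0.5, -1.1, -0.2]
finger_gap: 0.085
grip_force: 0.0
```

```bash
python3 - <<'E'
from h import *
im,c=grab("wrist"); cv2.imwrite("pics/w1.png",im); np.savez("c1.npz",**c); print(c, monitor.get_state()["joint_pos"])
E
```

```text
{'K': array([[381.7612369 ,   0.        , 316.46809939],
       [  0.        , 381.7612369 , 242.13275651],
       [  0.        ,   0.        ,   1.        ]]), 'eye': array([ 0.56579245, -0.17122826,  0.49396179]), 'rotation': array([0.15918421, 0.97594596, 0.14718038, 0.02297414])} [-5.25623383e-01  4.68823691e-01  5.69897465e-01  1.67157008e+00
 -1.89729240e-04  7.45929273e-01]
```

View pics/w1.png

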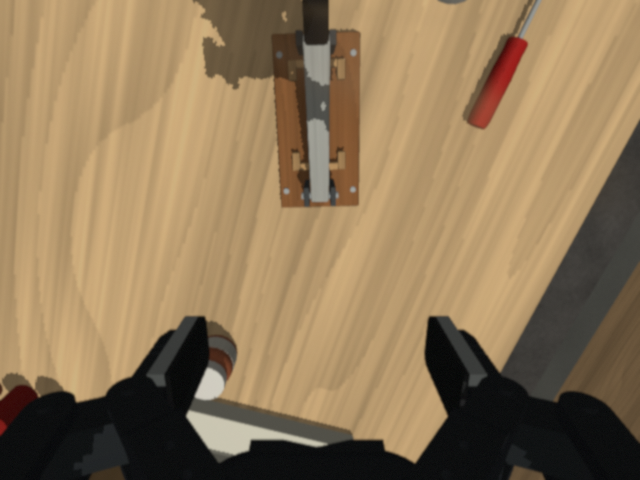

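Seen from the wrist, the board's corners are at about (272,35), (360,30), (358,206) and (282,208). The arm bar runs up its middle to the grip at about (316,15).

```bash
cat >> h.py <<'E'
def board(im,c,roi=None):
    hsv=cv2.cvtColor(im,cv2.COLOR_BGR2HSV); m=((hsv[...,0]<13)|(hsv[...,0]>172))&(hsv[...,1]>105)&(hsv[...,2]>50)&(hsv[...,2]<190)
    m=cv2.morphologyEx(m.astype(np.uint8)*255,cv2.MORPH_OPEN,np.ones((3,3)))
    if roi: k=np.zeros_like(m); k[roi[1]:roi[3],roi[0]:roi[2]]=1; m*=k
    p=np.argwhere(m)[:,::-1].astype(np.float32)
    w=cast(c,p,.015)[:,:2]; r=cv2.minAreaRect((w*1000).astype(np.float32)); return m,r,cv2.boxPoints(r)
E
python3 - <<'E'
from h import *
c=dict(np.load("c1.npz")); im=cv2.imread("pics/w1.png")
m,r,b=board(im,c,(250,0,380,230)); print(r); print(b)
print(cast(c,[[272,35],[360,30],[358,206],[282,208]],.015))
hsv=cv2.cvtColor(im,cv2.COLOR_BGR2HSV); print(hsv[100,285],hsv[100,265],hsv[45,355], hsv[120,350])
cv2.imwrite("pics/m1.png",m)
E
```

```text
((0.0, 0.0), (0.0, 0.0), 0.0)
[[0. 0.]
 [0. 0.]
 [0. 0.]
 [0. 0.]]
[[ 0.49246437 -0.10568455  0.015     ]
 [ 0.58499548 -0.07198808  0.015     ]
 [ 0.64859342 -0.26234221  0.015     ]
 [ 0.55617321 -0.29362959  0.015     ]]
[ 13 155 133] [ 17 102 178] [ 14 140 129] [ 13 152 129]
```

```bash
sed -i 's/(hsv\[...,0\]<13)/(hsv[...,0]<16)/; s/hsv\[...,1\]>105/hsv[...,1]>125/' h.py
python3 - <<'E'
from h import *
c=dict(np.load("c1.npz")); im=cv2.imread("pics/w1.png")
m,r,b=board(im,c,(250,0,380,230)); print(r); print(b)
# fit side lines robustly: left/right edges per row
w=[]
for side in (0,1):
    P=[]
    for v in range(45,195):
        u=np.flatnonzero(m[v]); 
        if len(u): P.append([u[0]-.5 if side==0 else u[-1]+.5,v])
    W=cast(c,P,.015)[:,:2]*1000; l=cv2.fitLine(W.astype(np.float32),cv2.DIST_HUBER,0,.01,.01).ravel(); print("side",l, "ang",np.degrees(np.arctan2(l[1],l[0]))); w.append(l)
n=np.array([w[0][1],-w[0][0]]); print("width",n@(w[1][2:]-w[0][2:]))
E
```

```text
((569.6069946289062, -182.98321533203125), (98.49250793457031, 197.90399169921875), 18.639549255371094)
[[ 491.31738 -104.96121]
 [ 554.5702  -292.48477]
 [ 647.8966  -261.00522]
 [ 584.6438   -73.48166]]
side [ 3.1910127e-01 -9.4772065e-01  5.2085193e+02 -1.9147296e+02] ang -71.39141
side [ 3.2779032e-01 -9.4475049e-01  6.1175366e+02 -1.5420946e+02] ang -70.86529
width -98.04028
```

Call:
carry_out(plan=[[[0,0,0.01,-10,30,0,85],[0,0,0.02,-22,65,0,85],[0,0,0.028,-36,110,-20,85],[0,0,0.028,-45,138,-50,85],[0,0,0.028,-47,144,-80,60],[0,0,0.028,-47,144,-110,60],[0,0,0.028,-47,144,-140,60],[0,0,0.028,-47,144,-165,60],[0,0,0.028,-47,144,-176,60],[0,0,0.028,-47,144,-176,60]]])

```text
clock: 2.75
tcp_pos: [0.5431, -0.1053, 0.1742]
orientation: [-0.001, 0.582, 0.813, -0.0]
wrist_force: [0.1, -0.5, 0.6]
finger_gap: 0.0601
grip_force: 0.0
```

```bash
python3 - <<'E'
from h import *
out=[]
for n,b in (("side",(300,130,460,280)),("wrist",(160,0,480,480))):
    im,c=grab(n); x=im[b[1]:b[3],b[0]:b[2]]; out.append(cv2.resize(x,(int(x.shape[1]*420/x.shape[0]),420),interpolation=2))
cv2.imwrite("pics/g2.png",np.hstack(out))
E
```

```text
(no output)
```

View pics/g2.png

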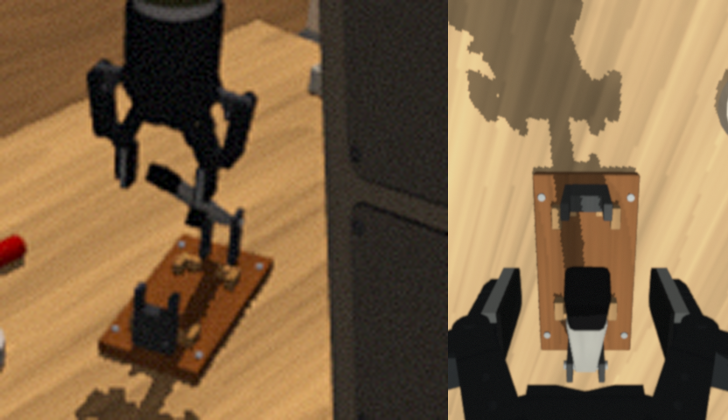

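The fingers straddle the black grip: it sits at (588,298) in the crop, between pads at about 510 and 660. Closing now.

Call:
carry_out(plan=[[[0,0,0,0,0,0,40],[0,0,0,0,0,0,20],[0,0,0,0,0,0,10],[0,0,0,0,0,0,10],[0,0,0,0,0,0,10],[0,0,0,0,0,0,10],[0,0,0,0,0,0,10]]], squeeze=30)

```text
clock: 3.55
tcp_pos: [0.5447, -0.1047, 0.1758]
orientation: [0.0, 0.581, 0.814, 0.0]
wrist_force: [-0.8, 2.2, 5.0]
finger_gap: 0.0171
grip_force: 34.7
```

Call:
carry_out(plan=[[[0,0,0,2,-6,7,10],[0,0,0,4.5,-13,15,10],[0,0,0,7,-20,22,10],[0,0,0,9.5,-28,29,10],[0,0,0,12,-36,35,10],[0,0,0,15,-44,40.5,10],[0,0,0,15,-44,40.5,10]]])

```text
clock: 4.25
tcp_pos: [0.5599, -0.15, 0.2167]
orientation: [0.001, 0.582, 0.813, 0.0]
wrist_force: [-0.3, 2.6, 2.5]
finger_gap: 0.0178
grip_force: 35.8
```

Forces are low, so I'll continue the arc to about 1.75 rad.

Call:
carry_out(plan=[[[0,0,0,3,-8.5,5.5,10],[0,0,0,6,-17,10,10],[0,0,0,9,-26,14.5,10],[0,0,0,12,-34.5,18.5,10],[0,0,0,15,-44,22,10],[0,0,0,18,-53,25,10],[0,0,0,21,-62,27.5,10],[0,0,0,24.5,-72,29.5,10],[0,0,0,28,-81,31,10],[0,0,0,31,-91,32,10],[0,0,0,34.5,-101,32.5,10],[0,0,0,37.5,-110.5,32.5,10],[0,0,0,41,-120,32,10],[0,0,0,44,-130,31,10],[0,0,0,47.5,-139.5,29,10],[0,0,0,47.5,-139.5,29,10]]])

```text
clock: 5.85
tcp_pos: [0.6077, -0.2912, 0.245]
orientation: [0.001, 0.582, 0.813, -0.001]
wrist_force: [-0.4, -1.5, 2.3]
finger_gap: 0.0175
grip_force: 37.8
```

Call:
carry_out(plan=[[[0,0,0,0,0,0,60],[0,0,0,0,0,0,60],[0,0,0,0,0,0,60],[0,0,0,0,0,20,60],[0,0,0,0,0,50,60],[0,0,0,0,0,80,60],[0,0,0,-5,15,105,60],[0,0,0,-15,45,105,60],[0,0,0,-27,75,105,60],[0,0,0,-33,91,105,60],[0,0,0,-33,91,105,60],[0,0,0,-33,91,105,60],[0,0,0,-33,91,105,60]]])

```text
clock: 7.15
tcp_pos: [0.5743, -0.1981, 0.3496]
orientation: [0.0, 0.582, 0.814, -0.0]
wrist_force: [0.8, -0.1, -0.4]
finger_gap: 0.06
grip_force: 0.0
```

```bash
python3 - <<'E'
from h import *
im,c=grab("wrist"); cv2.imwrite("pics/w3.png",im); np.savez("c3.npz",**c)
m,r,b=board(im,c,(200,0,430,330)); print(r,b); 
y=np.array([-.322,.947]);N=np.array([.5664,-.1735]);x=np.array([.947,.322])
pts=[np.r_[N+a*x+d*y,.015+.012] for a in(-.023,.023) for d in(-.053,.053)]
im2=im.copy()
for p in proj(c,pts): cv2.circle(im2,tuple(int(v) for v in p.round()),2,(0,255,0),1)
print(proj(c,pts))
cv2.imwrite("pics/w3c.png",cv2.resize(im2[40:290,200:430],None,fx=2.4,fy=2.4,interpolation=2))
E
```

```text
((569.760986328125, -182.67129516601562), (98.72943115234375, 197.31948852539062), 18.854965209960938) [[ 491.16098  -105.25904 ]
 [ 554.92944  -291.9903  ]
 [ 648.36096  -260.08356 ]
 [ 584.5925    -73.352295]]
[[299.28991845 207.11695434]
 [298.13358634 117.63491134]
 [336.21148473 207.19185132]
 [337.86728482 117.70486059]]
```

View pics/w3c.png

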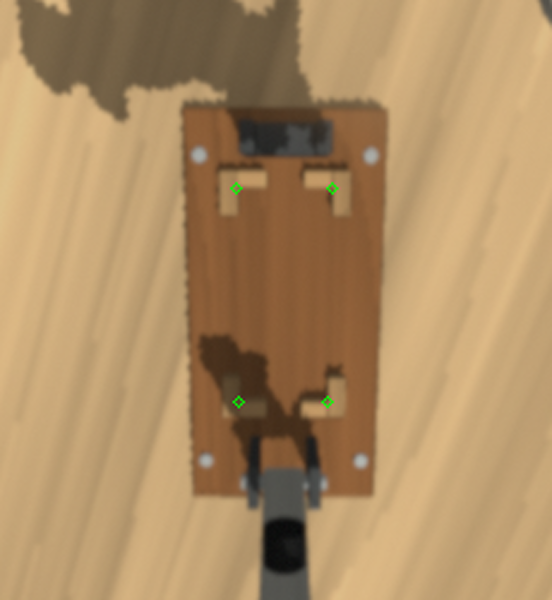

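The predicted inner nest corners (green) fall on the blocks' inner corners, so the nest is at (566.4,-173.3) mm with yaw 18.8°. The arm is raised clear. Next I'll measure the moulding.

Call:
carry_out(plan=[[[0,0,-0.03,-3,20,0,60],[0,0,-0.08,-8,55,0,60],[0,0,-0.14,-14,95,0,60],[0,0,-0.2,-20,140,-10,60],[0,0,-0.26,-26,185,-30,60],[0,0,-0.32,-32,230,-50,60],[0,0,-0.38,-38,275,-75,60],[0,0,-0.44,-44,315,-100,60],[0,0,-0.48,-50,350,-115,60],[0,0,-0.51,-54,378,-125,60],[0,0,-0.52,-56,391,-130,60],[0,0,-0.52,-56,391,-130,60],[0,0,-0.52,-56,391,-130,60],[0,0,-0.52,-56,391,-130,60]]])

```text
clock: 8.6
tcp_pos: [0.5188, 0.1926, 0.2201]
orientation: [0.0, 0.771, 0.636, 0.0]
wrist_force: [0.9, -0.6, 0.8]
finger_gap: 0.0602
grip_force: 0.0
```

```bash
python3 - <<'E'
from h import *
im,c=grab("wrist"); cv2.imwrite("pics/w4.png",im); np.savez("c4.npz",**c)
u=proj(c,[[.518,.193,.012]])[0]; print(u)
hsv=cv2.cvtColor(im,cv2.COLOR_BGR2HSV); m=((hsv[...,2]<110)&(hsv[...,1]>90)).astype(np.uint8)
m=cv2.morphologyEx(m,cv2.MORPH_OPEN,np.ones((3,3)))
n,l,s,ce=cv2.connectedComponentsWithStats(m)
for i in range(1,n):
    if s[i,4]>400:
        p=np.argwhere(l==i)[:,::-1]; r=cv2.minAreaRect((cast(c,p,.018)[:,:2]*1000).astype(np.float32)); print(s[i],r)
im[m>0]=im[m>0]//2+np.array([0,100,0],np.uint8)
cv2.imwrite("pics/w4c.png",im)
E
```

```text
[316.93284019 206.10192473]
[   0    9   45  119 2080] ((296.7818298339844, 354.1485290527344), (88.91985321044922, 21.47116470336914), 89.04251098632812)
[ 207   65   44   88 1821] ((462.3719482421875, 292.30963134765625), (71.75135803222656, 24.222732543945312), 89.31297302246094)
[ 251  110   95  149 6573] ((519.227783203125, 215.80361938476562), (70.4437026977539, 149.02980041503906), 8.552342414855957)
[ 386  137   88   44 2813] ((624.6843872070312, 218.27670288085938), (30.576515197753906, 75.72579193115234), 89.00634002685547)
[169 228  98  33 538] ((419.1861572265625, 176.469970703125), (5.674060821533203, 95.32247924804688), 60.656314849853516)
[551 349  35  58 900] ((747.6211547851562, -43.41054916381836), (74.80901336669922, 33.538612365722656), 83.42277526855469)
[353 413  54  29 813] ((539.0888061523438, -74.76405334472656), (64.27714538574219, 35.960540771484375), 0.092680424451828)
```

View pics/w4.png

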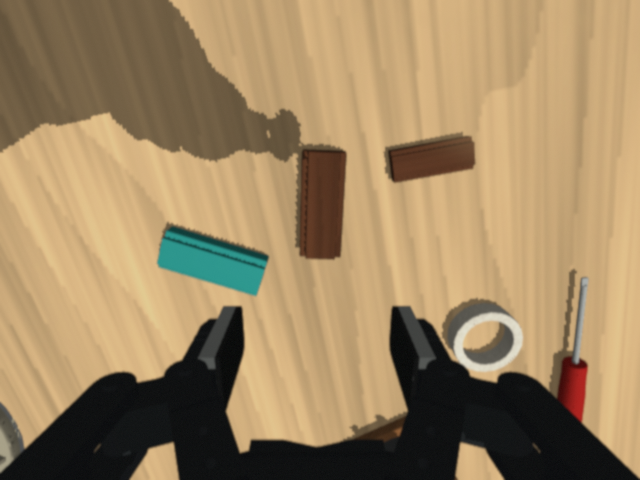

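The moulding spans about (301..346, 150..259), with a shadow on its left side. I'll mask it by hue so the shadow is excluded.

```bash
python3 - <<'E'
from h import *
c=dict(np.load("c4.npz")); im=cv2.imread("pics/w4.png"); hsv=cv2.cvtColor(im,cv2.COLOR_BGR2HSV)
print(*[tuple(hsv[200,u]) for u in range(292,350,3)])
roi=np.zeros(hsv.shape[:2],bool); roi[135:275,285:360]=1
for lo in (125,140):
  m=(((hsv[...,0]<13)|(hsv[...,0]>170))&(hsv[...,1]>lo)&(hsv[...,2]<140)&roi).astype(np.uint8); m=cv2.morphologyEx(m,cv2.MORPH_OPEN,np.ones((3,3)))
  p=np.argwhere(m)[:,::-1]; print(p.min(0),p.max(0))
  for z in (.018,.024): print(lo,z,cv2.minAreaRect((cast(c,p,z)[:,:2]*1000).astype(np.float32)))
L=[];Rr=[]
for v in range(160,250):
    u=np.flatnonzero(m[v]); L.append([u[0]-.5,v]);Rr.append([u[-1]+.5,v])
for P,z in((L,.018),(Rr,.018)):
    l=cv2.fitLine((cast(c,P,z)[:,:2]*1000).astype(np.float32),cv2.DIST_HUBER,0,.01,.01).ravel(); print(l,np.degrees(np.arctan2(l[1],l[0])))
E
```

```text
(np.uint8(18), np.uint8(101), np.uint8(182)) (np.uint8(18), np.uint8(102), np.uint8(173)) (np.uint8(17), np.uint8(102), np.uint8(100)) (np.uint8(12), np.uint8(141), np.uint8(83)) (np.uint8(10), np.uint8(152), np.uint8(94)) (np.uint8(11), np.uint8(156), np.uint8(77)) (np.uint8(11), np.uint8(155), np.uint8(97)) (np.uint8(11), np.uint8(158), np.uint8(92)) (np.uint8(11), np.uint8(154), np.uint8(86)) (np.uint8(11), np.uint8(154), np.uint8(81)) (np.uint8(11), np.uint8(154), np.uint8(83)) (np.uint8(10), np.uint8(155), np.uint8(87)) (np.uint8(11), np.uint8(157), np.uint8(86)) (np.uint8(11), np.uint8(155), np.uint8(82)) (np.uint8(11), np.uint8(153), np.uint8(80)) (np.uint8(11), np.uint8(152), np.uint8(84)) (np.uint8(10), np.uint8(154), np.uint8(91)) (np.uint8(15), np.uint8(114), np.uint8(132)) (np.uint8(18), np.uint8(101), np.uint8(202)) (np.uint8(17), np.uint8(100), np.uint8(207))
[300 151] [344 257]
125 0.018 ((522.1538696289062, 193.19158935546875), (100.53079223632812, 38.05492401123047), 76.85139465332031)
125 0.024 ((522.3573608398438, 194.5902099609375), (98.78008270263672, 37.392181396484375), 76.85145568847656)
[301 151] [344 257]
140 0.018 ((522.23193359375, 193.20228576660156), (100.25855255126953, 37.64183807373047), 77.18338012695312)
140 0.024 ((522.43408203125, 194.60072326660156), (98.51260375976562, 36.98636245727539), 77.1833724975586)
[2.1890268e-01 9.7574669e-01 5.0252139e+02 1.9133060e+02] 77.35541
[2.2648410e-01 9.7401488e-01 5.4092126e+02 1.9098289e+02] 76.90983
```

Call:
carry_out(plan=[[[0,0,-0.034,3,1,-30,60],[0,0,-0.034,3,1,-70,60],[0,0,-0.034,3,1,-110,60],[0,0,-0.034,3,1,-150,60],[0,0,-0.034,3,1,-185,60],[0,0,-0.034,3,1,-205,60],[0,0,-0.034,3,1,-218,60],[0,0,-0.034,3,1,-218,60],[0,0,-0.034,3,1,-218,60],[0,0,-0.034,3,1,-218,45],[0,0,-0.034,3,1,-218,35],[0,0,-0.034,3,1,-218,30],[0,0,-0.034,3,1,-218,30],[0,0,-0.034,3,1,-218,30],[0,0,-0.034,3,1,-218,30]]], squeeze=40)

```text
clock: 10.15
tcp_pos: [0.5226, 0.1949, 0.0037]
orientation: [0.001, 0.782, 0.624, 0.002]
wrist_force: [0.4, -0.7, 6.2]
finger_gap: 0.0387
grip_force: 42.1
```

Call:
carry_out(plan=[[[0,0,0,0,0,10,30],[0,0,0,0,0,30,30],[0,0,0,0,0,60,30],[0,0,0,0,0,95,30],[0,0,0,0,0,125,30],[0,0,0,0,0,140,30],[0,0,0,0,0,140,30],[0,0,0,0,0,140,30]]])

```text
clock: 10.95
tcp_pos: [0.5207, 0.1946, 0.1419]
orientation: [0.0, 0.782, 0.624, 0.0]
wrist_force: [0.7, -0.3, 0.1]
finger_gap: 0.0391
grip_force: 41.4
```

```bash
python3 - <<'E'
from h import *
s=monitor.get_state(); im,c=grab("wrist"); cv2.imwrite("pics/w5.png",im); np.savez("c5.npz",**c,tcp=s["tcp_pos"],q=s["orientation"])
T=rot(s["orientation"]); print(s["tcp_pos"],np.degrees(np.arctan2(T[1,0],T[0,0])),s["wrist_force"])
pts=[s["tcp_pos"]+T[:,0]*a+T[:,1]*b+T[:,2]*d for a,b,d in ((.05,.014,-.022),(.05,-.014,-.022),(-.05,.014,-.022),(-.05,-.014,-.022),(.05,.02,-.016),(.05,-.02,-.016))]
im2=im.copy()
for p in proj(c,pts): cv2.circle(im2,tuple(int(v) for v in p.round()),2,(0,255,0),1)
cv2.imwrite("pics/w5c.png",cv2.resize(im2[160:440,180:460],None,fx=2.1,fy=2.1,interpolation=2)); print(proj(c,pts))
E
```

```text
[0.5207466  0.19463591 0.14191385] 77.17237151151242 [ 0.67552375 -0.27350431  0.10098548]
[[361.90190714 218.53040002]
 [276.00494234 218.48376364]
 [352.68091625 454.96884402]
 [284.28066743 454.82398202]
 [377.57558643 213.96673862]
 [260.22910179 213.9066004 ]]
```

View pics/w5c.png

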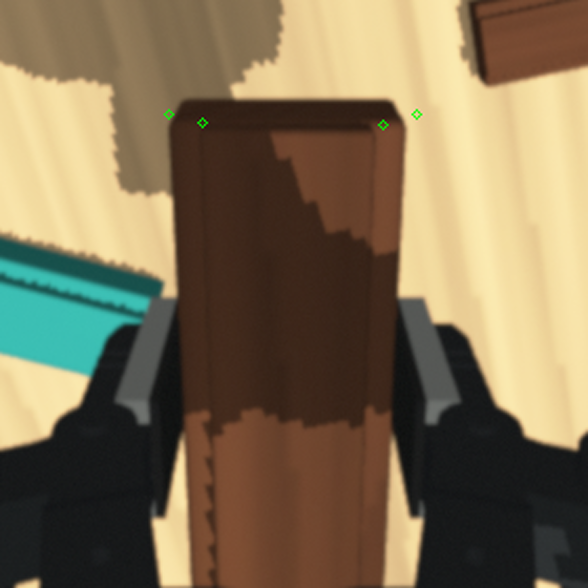

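The moulding in hand shows its ledge's front corners at about (170,127) and (404,124). The predicted corners are slightly higher and wider apart. I'll check for droop from the ledge width along the piece.

```bash
python3 - <<'E'
from h import *
d=np.load("c5.npz"); c={k:d[k] for k in("K","eye","rotation")}; T=rot(d["q"]); tcp=d["tcp"]
im=cv2.imread("pics/w5.png"); g=cv2.cvtColor(im,cv2.COLOR_BGR2HSV)
Ki=np.linalg.inv(c["K"])
def tool(u,v,dep): return T.T@(c["eye"]+rot(c["rotation"])@(Ki@np.r_[u,v,1]*dep)-tcp)*1000
for v in list(range(222,306,10))+list(range(408,440,6)):
    m=(g[v,:,0]<14)&(g[v,:,1]>120)&(g[v,:,2]>25)&(g[v,:,2]<150); m[:255]=0; m[385:]=0
    u=np.flatnonzero(m); l,r=u[0]-.5,u[-1]+.5
    dep=c["K"][0,0]*.040/(r-l); print(v,l,r,tool((l+r)/2,v,dep).round(1))
print("front pts (z fixed)")
for u0,v0,z in ((404,124,'L'),(170,127,'L')): pass
E
python3 - <<'E'
from h import *
d=np.load("c5.npz"); T=rot(d["q"]); tcp=d["tcp"]
im,c=grab("side"); cv2.imwrite("pics/s5.png",im)
u=proj(c,[tcp])[0].astype(int); g=cv2.cvtColor(im,cv2.COLOR_BGR2HSV)
for z in(-15,-20):
  print(z,[proj(c,[tcp+T[:,0]*a+T[:,1]*b+T[:,2]*z/1000])[0].round(1).tolist() for a in(-.05,.05) for b in(-.02,.02)])
x=im[u[1]-70:u[1]+60,u[0]-80:u[0]+80]; print(u); cv2.imwrite("pics/s5c.png",cv2.resize(x,None,fx=4,fy=4,interpolation=2))
E
```

```text
222 260.5 371.5 [45.4 -1.  -9.7]
232 261.5 371.5 [41.6 -0.8 -9.7]
242 261.5 371.5 [ 38.2  -0.8 -10.8]
252 262.5 370.5 [33.8 -0.8 -9.6]
262 263.5 370.5 [29.8 -0.6 -9.5]
272 263.5 369.5 [25.8 -0.8 -9.4]
282 264.5 368.5 [21.  -0.8 -8.1]
292 264.5 368.5 [17.4 -0.8 -9.3]
302 264.5 367.5 [13.1 -1.  -9.3]
408 270.5 363.5 [-37.6  -0.6  -9.5]
414 270.5 362.5 [-41.4  -0.8  -8.9]
420 270.5 362.5 [-43.8  -0.8  -9.7]
426 270.5 362.5 [-46.3  -0.8 -10.5]
432 271.5 361.5 [-51.7  -0.8  -8.4]
438 271.5 361.5 [-54.2  -0.8  -9.3]
front pts (z fixed)
-15 [[289.5, 265.9], [280.4, 255.0], [243.0, 283.7], [235.0, 271.7]]
-20 [[289.4, 264.0], [280.3, 253.1], [242.7, 281.7], [234.7, 269.8]]
[263 274]
```

View pics/s5c.png

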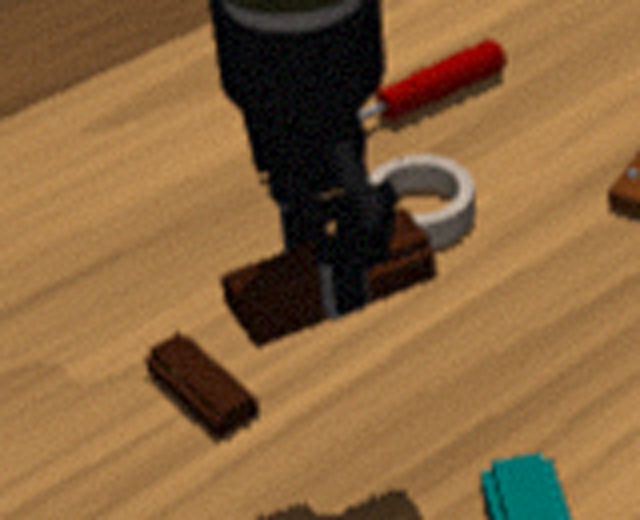

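The ledge depth is constant along the piece, so it is level. The moulding centre sits about 2 mm behind the TCP along tool x. Moving over the nest.

Call:
carry_out(plan=[[[0,0,0.02,1,-10,0,30],[0,0,0.06,4,-35,0,30],[0,0,0.11,8,-70,0,30],[0,0,0.17,13,-110,0,30],[0,0,0.23,18,-150,0,30],[0,0,0.29,23,-190,0,30],[0,0,0.35,28,-230,0,30],[0,0,0.41,33,-270,0,30],[0,0,0.47,38,-305,0,30],[0,0,0.51,42,-335,0,30],[0,0,0.54,44,-355,0,30],[0,0,0.552,45,-364,0,30],[0,0,0.552,45,-366,0,30],[0,0,0.552,45,-366,0,30],[0,0,0.552,45,-366,0,30]]])

```text
clock: 12.55
tcp_pos: [0.5657, -0.1701, 0.1415]
orientation: [-0.0, 0.582, 0.813, 0.0]
wrist_force: [0.5, -0.6, -0.3]
finger_gap: 0.0387
grip_force: 41.3
```

```bash
python3 - <<'E'
from h import *
s=monitor.get_state(); im,c=grab("wrist"); cv2.imwrite("pics/w6.png",im)
T=rot(s["orientation"]); tcp=s["tcp_pos"]; print(tcp,np.degrees(np.arctan2(T[1,0],T[0,0])),s["wrist_force"])
# board edges/catch-end corners seen ahead of the moulding
m,r,b=board(im,c); ys=np.array([-.322,.947]);xs=np.array([.947,.322]);N=np.array([.5664,-.1733])
pts=[np.r_[N+a*xs+d*ys,z] for a,d,z in((-.05,.09,.015),(.05,.09,.015),(-.032,.061,.027),(.032,.061,.027),(-.023,.053,.027),(.023,.053,.027),(-.02,.081,.078),(.02,.081,.078))]
q=proj(c,pts); print(q.round(1))
for p in q: cv2.circle(im,tuple(int(v) for v in p.round()),3,(0,255,0),1)
cv2.imwrite("pics/w6c.png",im)
E
```

```text
[ 0.56565925 -0.17012344  0.14153693] 108.8463772187053 [ 0.45167105 -0.62711338 -0.33906361]
[[242.3 107.8]
 [392.7 108. ]
 [268.8 154.2]
 [366.  154.3]
 [282.8 166.5]
 [351.9 166.6]
 [278.7 124.3]
 [356.3 124.4]]
```

View pics/w6c.png

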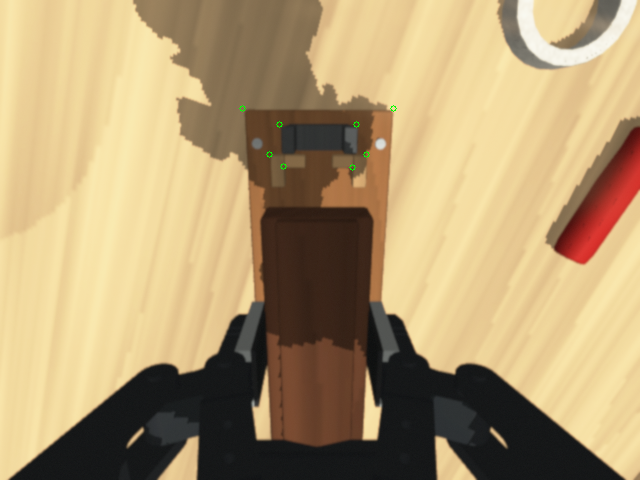

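Blocks and board corners match the prediction within 1–2 mm: the board's far corners are at (245,110) and (393,110). I'll apply a small correction and descend.

Call:
carry_out(plan=[[[0,0,0,1.3,-1.3,-15,30],[0,0,0,1.3,-1.3,-40,30],[0,0,0,1.3,-1.3,-65,30],[0,0,0,1.3,-1.3,-85,30],[0,0,0,1.3,-1.3,-98,30],[0,0,0,1.3,-1.3,-104,30],[0,0,0,1.3,-1.3,-108,30],[0,0,0,1.3,-1.3,-112,30],[0,0,0,1.3,-1.3,-112,30]]])

```text
clock: 13.5
tcp_pos: [0.5675, -0.1728, 0.0301]
orientation: [0.0, 0.582, 0.813, 0.0]
wrist_force: [-0.2, -0.1, -0.1]
finger_gap: 0.0387
grip_force: 41.3
```

Call:
carry_out(plan=[[[0,0,0,0,0,-2,30],[0,0,0,0,0,-4,30],[0,0,0,0,0,-5,30],[0,0,0,0,0,-5,30]]])

```text
clock: 13.9
tcp_pos: [0.5672, -0.1727, 0.0248]
orientation: [-0.0, 0.582, 0.813, 0.0]
wrist_force: [0.1, 0.1, -1.3]
finger_gap: 0.039
grip_force: 41.3
```

Call:
carry_out(plan=[[[0,0,0,0,0,-1,30],[0,0,0,0,0,-2,30],[0,0,0,0,0,-3,30],[0,0,0,0,0,-3,30]]])

```text
clock: 14.3
tcp_pos: [0.5671, -0.1726, 0.0216]
orientation: [-0.0, 0.582, 0.813, -0.0]
wrist_force: [0.1, 0.1, -0.3]
finger_gap: 0.0387
grip_force: 41.3
```

Call:
carry_out(plan=[[[0,0,0,0,0,-1,30],[0,0,0,0,0,-2,30],[0,0,0,0,0,-2,30]]])

```text
clock: 14.6
tcp_pos: [0.5671, -0.1726, 0.0196]
orientation: [-0.0, 0.582, 0.813, 0.0]
wrist_force: [0.6, 0.4, -1.3]
finger_gap: 0.0392
grip_force: 41.3
```

Call:
carry_out(plan=[[[0,0,0,0,0,-1,30],[0,0,0,0,0,-2,30],[0,0,0,0,0,-2,30]]])

```text
clock: 14.9
tcp_pos: [0.5673, -0.1727, 0.0187]
orientation: [0.0, 0.582, 0.813, 0.0]
wrist_force: [-1.8, 1.3, 6.1]
finger_gap: 0.0392
grip_force: 42.0
```

Call:
carry_out(plan=[[[0,0,0,0,0,1,45],[0,0,0,0,0,1,55],[0,0,0,0,0,1,55],[0,0,0,0,0,1,55],[0,0,0,0,0,10,55],[0,0,0,0,0,30,55],[0,0,0,0,0,60,55],[0,0,0,0,0,100,55],[0,0,0,0,0,140,55],[0,0,0,0,0,180,55],[0,0,0,0,0,220,55],[0,0,0,0,0,255,55],[0,0,0,0,0,275,55],[0,0,0,0,0,285,55],[0,0,0,0,0,285,55],[0,0,0,0,0,285,55]]])

```text
clock: 16.5
tcp_pos: [0.5669, -0.1726, 0.3018]
orientation: [-0.001, 0.582, 0.813, -0.0]
wrist_force: [0.6, 0.6, 0.1]
finger_gap: 0.0553
grip_force: 0.0
```

```bash
python3 - <<'E'
from h import *
s=monitor.get_state(); im,c=grab("wrist"); cv2.imwrite("pics/w7.png",im); np.savez("c7.npz",**c); print(s["tcp_pos"])
g=cv2.cvtColor(im,cv2.COLOR_BGR2HSV)
N=np.array([.5664,-.1733,.03]); u=proj(c,[N])[0].astype(int); print(u,[tuple(map(int,g[u[1]+dv,u[0]+du])) for dv,du in((0,0),(20,0),(-20,5),(0,25),(0,-25))])
m=((g[...,0]<14)&(g[...,1]>110)&(g[...,2]<105)).astype(np.uint8); m=cv2.morphologyEx(m,cv2.MORPH_OPEN,np.ones((3,3)))
n,l,st,ce=cv2.connectedComponentsWithStats(m); i=l[u[1],u[0]]; p=np.argwhere(l==i)[:,::-1]
print(st[i],cv2.minAreaRect((cast(c,p,.036)[:,:2]*1000).astype(np.float32)))
bm,r,b=board(im,c,(200,0,430,330)); print(r)
cv2.imwrite("pics/w7c.png",cv2.resize(im[40:290,200:430],None,fx=2.4,fy=2.4,interpolation=2))
E
```

```text
[ 0.56690788 -0.1725517   0.30175152]
[317 194] [(11, 155, 84), (11, 151, 81), (10, 152, 84), (13, 153, 143), (14, 154, 136)]
[ 298  146   39   96 3443] ((565.8065795898438, -173.26443481445312), (41.0591926574707, 104.03416442871094), 18.960800170898438)
((569.6334838867188, -182.17588806152344), (98.55584716796875, 196.75994873046875), 18.71820831298828)
```

By the numbers the moulding is at (565.8,-173.3), yaw 18.96°. That is within 1 mm of the nest, and the contact height matches full seating. Next I'll take the arm's grip again.

Call:
carry_out(plan=[[[0,0,0,0,0,25,60],[0,0,0,5,-15,43,60],[0,0,0,16,-45,43,60],[0,0,0,28,-80,43,60],[0,0,0,37,-107,43,60],[0,0,0,41,-118.5,40,60],[0,0,0,41,-118.5,15,60],[0,0,0,41,-118.5,-15,60],[0,0,0,41,-118.5,-40,60],[0,0,0,41,-118.5,-57,60],[0,0,0,41,-118.5,-57,40],[0,0,0,41,-118.5,-57,20],[0,0,0,41,-118.5,-57,10],[0,0,0,41,-118.5,-57,10],[0,0,0,41,-118.5,-57,10],[0,0,0,41,-118.5,-57,10],[0,0,0,41,-118.5,-57,10]]], squeeze=30)

```text
clock: 18.25
tcp_pos: [0.6078, -0.2914, 0.2469]
orientation: [0.0, 0.582, 0.813, -0.0]
wrist_force: [-6.4, -0.6, 3.1]
finger_gap: 0.0175
grip_force: 33.1
```

Call:
carry_out(plan=[[[0,0,0,-2,6,1,10],[0,0,0,-4.3,12.6,2,10],[0,0,0,-7.6,22.2,3,10],[0,0,0,-10.9,31.9,3.7,10],[0,0,0,-14.2,41.6,3.7,10],[0,0,0,-17.5,51.3,3.3,10],[0,0,0,-20.8,61,2.2,10],[0,0,0,-24,70.6,0.8,10],[0,0,0,-27.2,80,-1.2,10],[0,0,0,-30.4,89.5,-3.7,10],[0,0,0,-33.6,98.8,-6.7,10],[0,0,0,-36.7,108,-10.1,10],[0,0,0,-39.7,117,-14.1,10],[0,0,0,-42.7,125.7,-18.5,10],[0,0,0,-45.6,134,-23.4,10],[0,0,0,-48.5,142.5,-28.7,10],[0,0,0,-48.5,142.5,-28.7,10]]])

```text
clock: 19.95
tcp_pos: [0.5594, -0.1483, 0.2173]
orientation: [0.0, 0.582, 0.813, -0.0]
wrist_force: [-3.3, -1.3, -1.3]
finger_gap: 0.0172
grip_force: 30.5
```

Call:
carry_out(plan=[[[0,0,0,-3,8,-6,10],[0,0,0,-6,15.5,-12,10],[0,0,0,-8.5,23,-18.5,10],[0,0,0,-11,30,-25.5,10],[0,0,0,-13.5,36.5,-33,10],[0,0,0,-15.5,43.3,-40.5,10],[0,0,0,-17.5,49.3,-48.5,10],[0,0,0,-19.7,55,-56.7,10],[0,0,0,-21.5,60.2,-65.5,10],[0,0,0,-23.2,65,-74,10],[0,0,0,-24.7,69.5,-83.5,10],[0,0,0,-26,73.6,-92.7,10],[0,0,0,-27.2,77,-102,10],[0,0,0,-28.3,80.2,-112,10],[0,0,0,-28.3,80.2,-112,10]]])

```text
clock: 21.45
tcp_pos: [0.532, -0.0676, 0.1035]
orientation: [-0.0, 0.582, 0.813, 0.001]
wrist_force: [6.1, 4.3, -2.3]
finger_gap: 0.0178
grip_force: 29.3
```

Call:
carry_out(plan=[[[0,0,0,-0.5,2.6,-10,10],[0,0,0,-1.2,4.8,-20,10],[0,0,0,-1.8,6.5,-30,10],[0,0,0,-2.2,7.8,-40,10],[0,0,0,-2.4,8.3,-47,10],[0,0,0,-2.5,8.5,-53,10],[0,0,0,-2.5,8.7,-57,10],[0,0,0,-2.5,8.7,-57,10]]])

```text
clock: 22.25
tcp_pos: [0.5292, -0.0593, 0.0467]
orientation: [-0.0, 0.582, 0.813, 0.001]
wrist_force: [5.8, 3.2, -1.3]
finger_gap: 0.0171
grip_force: 29.3
```

Call:
carry_out(plan=[[[0,0,0,0,0,-2,10],[0,0,0,0,0,-4,10],[0,0,0,0,0,-4,10]]])

```text
clock: 22.55
tcp_pos: [0.5293, -0.0593, 0.0441]
orientation: [0.0, 0.582, 0.813, 0.001]
wrist_force: [1.8, 4.0, 8.3]
finger_gap: 0.0169
grip_force: 30.7
```

Call:
carry_out(plan=[[[0,0,0,0,0,-1.5,10],[0,0,0,0,0,-3,10],[0,0,0,0,0,-3,10]]])

```text
clock: 22.85
tcp_pos: [0.5294, -0.0593, 0.0439]
orientation: [0.001, 0.582, 0.813, 0.001]
wrist_force: [-5.7, 6.9, 29.8]
finger_gap: 0.0174
grip_force: 33.6
```

Call:
carry_out(plan=[[[0,0,0,0,0,2,10],[0,0,0,0,0,2,35],[0,0,0,0,0,2,50],[0,0,0,0,0,2,50],[0,0,0,0,0,2,50],[0,0,0,0,0,2,50],[0,0,0,0,0,15,50],[0,0,0,0,0,40,50],[0,0,0,0,0,75,50],[0,0,0,12,-35,115,50],[0,0,0,24,-70,155,50],[0,0,0,36,-105,195,50],[0,0,0,45,-140,235,50],[0,0,0,55,-170,270,50],[0,0,0,62,-190,300,50],[0,0,0,62,-190,305,50],[0,0,0,62,-190,305,50],[0,0,0,62,-190,305,50]]])

```text
clock: 24.65
tcp_pos: [0.5905, -0.2491, 0.3445]
orientation: [-0.001, 0.582, 0.813, -0.0]
wrist_force: [0.2, 0.0, 0.5]
finger_gap: 0.0498
grip_force: 0.0
```

```bash
python3 - <<'E'
from h import *
s=monitor.get_state(); print(s["tcp_pos"],s["wrist_force"])
im,c=grab("wrist"); cv2.imwrite("pics/w8.png",im); g=cv2.cvtColor(im,cv2.COLOR_BGR2HSV)
ys=np.array([-.322,.947]);xs=np.array([.947,.322]);N=np.array([.5664,-.1733])
# grip tip at closed arm: end at y=143, top z=.070 ; find dark grip extent
P=proj(c,[np.r_[N+.143*ys,.07],np.r_[N+.097*ys,.07],np.r_[N+.12*ys-.009*xs,.07],np.r_[N+.12*ys+.009*xs,.07]]); print("pred",P.round(1))
u0=int(P[0,0]); 
m=((g[...,2]<70)).astype(np.uint8); n,l,st,ce=cv2.connectedComponentsWithStats(m)
cy,cx=P[:2].mean(0)[::-1].astype(int); print("grip cc",st[l[cy,cx]],ce[l[cy,cx]], "V col",g[max(0,int(P[0,1])-12):int(P[1,1])+8:2,cx,2])
# moulding sides visible either side of the bar
N3=np.r_[N,.033]; u=proj(c,[N3])[0].astype(int)
m=((g[...,0]<14)&(g[...,1]>110)&(g[...,2]<105)).astype(np.uint8); k=np.zeros_like(m); k[u[1]-70:u[1]+70,u[0]-40:u[0]+40]=1
m=cv2.morphologyEx(m*k,cv2.MORPH_OPEN,np.ones((3,3))); p=np.argwhere(m)[:,::-1]
print(cv2.minAreaRect((cast(c,p,.034)[:,:2]*1000).astype(np.float32)))
E
```

```text
[ 0.59048055 -0.24907798  0.34446709] [0.22258701 0.03510044 0.45128788]
pred [[320.  -45.1]
 [319.8  11.8]
 [310.3 -16.1]
 [329.5 -16.1]]
grip cc [    0   141   640   339 60514] [358.8899924  402.16480484] V col [ 50  54  58  63  66  69 117 176 184 186]
((565.947509765625, -174.27272033691406), (41.23894119262695, 99.24320983886719), 19.772411346435547)
```

```bash
python3 - <<'E'
from h import *
ys=np.array([-.322,.947]);N=np.array([.5664,-.1733]);H=np.r_[N-.085*ys,.062]
for n in("side","top"):
    im,c=grab(n)
    for th in(0,.05,.1):
        C=H+.205*np.r_[ys*np.cos(th),np.sin(th)]; print(n,th,proj(c,[C])[0].round(1))
    u=proj(c,[H+np.r_[.205*ys,0]])[0].astype(int); g=im.max(2); k=np.zeros_like(g); k[u[1]-14:u[1]+14,u[0]-14:u[0]+14]=1
    m=((g<60)&(k>0)).astype(np.uint8); nn,l,st,ce=cv2.connectedComponentsWithStats(m); print(st[1:],ce[1:].round(1))
    if n=="side": print(g[u[1]-14:u[1]+15:2,u[0]-14:u[0]+15:2])
E
```

```text
side 0 [347. 249.]
side 0.05 [347.1 245.6]
side 0.1 [347.4 242.1]
[[336 234  24  28 342]] [[350.4 250.9]]
[[176 182 186 190 192 185 187 186  39  20  91 161 164 155 154]
 [185 192 195 191 186 180 184 158  20  11 130 168 162 170  95]
 [192 191 191 187 186 179 168 121  17  94 166 167 161 164  34]
 [191 189 186 179 173 163 131 103  51 176 170 160 165  86  24]
 [187 186 173 169 160 131 116  96  24  24  89 139 119  39  18]
 [182 170 165 160 135 114 119  48   8  17   0  40  61  24  25]
 [167 156 162 157 120 120  81  20  22  14   0  23  28  27  25]
 [157 160 169 118  94 101  16  15  25   9   0  18  22  26  21]
 [167 169 118 112 120  26  24  20  10  17  16  21  18  26  24]
 [174 159  65 101 102  11  17  10   0  18  24  21  22  32  24]
 [185 172  49  48  49   8   4   6   9  41  35  23  26  22  20]
 [194 181  67  55  55  44  18  14  45  54  50  47  45  33  23]
 [188 181 171 136  76  64  53  48  52  50  49  55  46  55  46]
 [180 170 171 168 171 170 139 135  68  57  48  51  47  47  53]
 [169 163 166 169 174 177 181 122  72  76  75  70  55  53  49]]
top 0 [346.4 259.1]
top 0.05 [346.6 258.4]
top 0.1 [347.  257.7]
[[351 247   1   1   1]
 [357 248   3   3   6]
 [338 254  17  11 100]
 [359 259   1   2   2]
 [356 261   1   1   1]
 [357 263   1   2   2]
 [358 266   1   1   1]] [[351.  247. ]
 [357.7 249.2]
 [345.9 258.8]
 [359.  259.5]
 [356.  261. ]
 [357.  263.5]
 [358.  266. ]]
```

Both views agree with the arm closed, so I'm handing in.

```bash
python3 -c "
from workcell import order; print(order.hand_in())"
```

```text
the job is handed in; nothing more can be done
None
```

The moulding lies in the nest (measured within about 1 mm of centre), the hold-down arm is closed in its catch and released, and I moved none of the bystanders. The job was handed in at about 25 s on the robot clock; no verdict was returned.

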